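# Swing the filling funnel aside and snap the bean canister shut

## Task

The bean canister in the filling stand has been filled: swing the stiff funnel arm aside so that the funnel is well clear of the canister and stays there, then take the loose lid with the wooden grip and press it straight down onto the canister's neck until it clicks over the rubber bead and sits fully home. Do not ease off after the click: keep bearing down firmly on the lid, and finish like that, with the gripper still pressing it onto the canister. Leave the other things on the counter where they are.

Things in the scene. Friction and masses are not known exactly. Their poses are not given: they have to be found in the camera images.
- canister_mouth (a point): Centre of the open mouth of the steel bean canister (68 mm across), at its rim, 100 mm above the worktop; z up. The canister is held fast and upright in the foot of the filling stand. Its neck is 45 mm across outside and 20 mm tall. Fully home, the lid's top rests on this rim, with the lid's middle 9 mm above this point.
- seal (a point): Centre of the black rubber bead round the canister's neck (53 mm across, 9 mm below the rim), which gives way inward. The lid set on the neck first rests on it, with the lid's middle 17 to 18 mm above the rim; it then takes a push that rises to about 15 N over the next 3 mm, clicks over, and the resistance falls away until the lid meets the rim.
- lid_center (a point): Middle of the loose steel snap lid, on its axis 25 mm above its lower edge; z up. 62 mm across, 50 mm tall: a round cap 20 mm high with a flat top; on it, on a 5 mm stem, a flat-sided wooden grip 18 mm thick (its x), 36 mm long (its y), 25 mm tall. Hollow, 16 mm deep; an inner lip at its lower edge leaves 49 mm, 2 mm more all round than the neck. About 0.09 kg. Stands upright at first.
- funnel (a point): Middle of the steel funnel on the swing arm (funnel 66 mm across at its top; from 111 to 158 mm above the worktop; its spout ends 11 mm above the canister's rim). It hangs over the canister's mouth at the start; with the joint it turns about the arm's pivot, 125 mm away.
- swing_knob (a point): Turned wooden knob standing up from the swing arm between pivot and funnel, 18 mm across; the point is on its axis half-way up, 157 mm above the worktop; the knob reaches from 141 to 172 mm, over the flat arm, whose top is at 138 mm. It turns with the arm, 52 mm from the pivot.
- pivot (a point): Point on the upright pivot axis of the swing arm (the column of the filling stand, 20 mm across, its hub and cap reach 153 mm), at the height of the knob's middle; fixed to the stand, 125 mm from the canister's axis.
- funnel_arm (a joint): Angle of the swing arm about its upright pivot (rad). About 0: funnel over the canister. It grows as the funnel swings anticlockwise seen from above, that is to the robot's right and away; stops at -0.2 and 1.5. Stiff (0.25 Nm of friction, about 5 N at the knob): it stays where it is left.
- full_canister: Bystander: a closed canister of the same kind, lid on, 124 mm tall, 68 mm across; origin under its centre.
- scoop: Bystander: steel coffee measure with a flat handle, 135 x 49 x 29 mm; origin under its centre.
- sugar_pot: Bystander: round chrome sugar pot with a small knob, 66 mm across, 67 mm tall; origin under its centre.
- basket: Bystander: empty round steel filter basket, 68 mm across, 28 mm tall, standing on the worktop; origin under its centre.
- leveller: Bystander: round steel coffee leveller, 60 mm across, 34 mm tall; origin under its centre.
Things that resemble listed ones, but are neither listed nor needed, are in the scene too. Leave any orange or red look-alike of the part that bears lid_center alone.

How it is judged (in metres and radians):
On the way, in this order (a step that is already met when the one before it is completed fails the run):
1. the funnel arm is swung aside, funnel clear of the canister, and at rest (horizontal distance between funnel and canister_mouth above 0.08 m and velocity of joint funnel_arm between -0.05 and 0.05 rad/s), for 0.3 s.
2. the lid has clicked over the bead and sits home on the canister, with the funnel still aside (all of step 1 and z of lid_center in the frame of canister_mouth below 0.0107 m and horizontal distance between lid_center and canister_mouth below 0.003 m and angle between lid_center's own z axis and vertical below 0.06 rad), for 0.2 s.
At the end, for the whole second after the job is handed in: Through the last second: funnel 80 mm or more (plan view) from the canister's mouth, at rest; lid home (its middle at most 10.7 mm above the rim, within 3 mm of the axis, tilt under 0.06 rad); the robot touches the lid and presses it onto the canister with over 6 N (all of step 2 and contact force between lid and canister above 6 N and contact force between any of the fingers, the arm and lid above 4 N); the arm keeps its last pose, push and grip.
It fails at once if one of the other things on the counter (closed canister, scoop, sugar pot, filter basket, leveller) is moved by more than 30 mm (distance of any of full_canister, scoop, sugar_pot, basket, leveller from where it was at the start of the episode above 0.03 m).
It also fails if it takes over 56 s, if anything falls off the work surface, if the arm or the gripper's body presses on something with over 40 N, if the wrist force passes 120 N, or if a joint passes its speed limit or range.

## Robot

A 6-joint arm with a two-finger parallel gripper is mounted at the origin on a cart in front of the work surface, level with it; the furniture and walls round the work are solid. World frame = base frame: x ahead of the robot, y to its left, z up, the work surface at z = 0. Lengths are in mm, angles in rad, forces in N, time in s.
With the tool pointing down it reaches from about 275 to 750 mm from the base axis. Payload 10.2 kg.
Tool frame: the origin (TCP) lies midway between the tips of the shut fingers; the grasp point (between the pads) lies 19 mm behind it; z points along the fingers, y is the direction in which the jaws open and shut (so a half turn about z gives the same grasp; the last joint's range is limited). The gripper opens to 85 mm and grips with 20 to 120 N. Pads are 22 mm wide; open, the fingers measure 114 mm over their backs; the gripper's body (76 mm by 85 mm) begins 54 mm behind the grasp point. The pads swing forward as they close: fully open they stand 13 mm farther back than shut.
Start: joints at [0.963, 0.313, 1.498, -0, 1.331, -0.223], TCP at [197.084, 486.61, 231.294] pointing down, gripper open.
Joint ranges: [-2.94, 2.94], [-0.97, 2.17], [0.19, 2.56], [-1.23, 4.37], [0.02, 3.11], [-2.88, 2.88]. Speed limits (rad/s): [2.39, 2.39, 3.01, 3.14, 3.14, 3.14].

## Interface

Orientations are given as a unit quaternion [x, y, z, w].
In Python, from plant import ctrl, camera gives the robot as it stands.
- The arm moves only by the tool play_rows, never from a script. Its argument "targets" is a list of rows, each a list of 7 numbers: the turn, a rotation vector about the world's x, y, z in rad, then the shift along the world's x, y, z in mm, then the gripper command: -1 is fully open, 1 is shut, values between are in proportion. A call has 1 to 10 rows; each row is the pose to reach, as a shift and turn from the pose measured when the call began; what a row does not reach only later rows make up. A row lasts 1/10 s, in which the tool goes at most 50 mm and 8.59 degrees, less where a joint would pass 70% of its speed; a pose out of reach is approached as far as the arm can. A call with a gripper value outside its range is refused whole. The fingers move at their own pace and stop on an object; "newtons" is the grip in N (left out, the last holds). Time passes only in rows, so rows that repeat a pose let the fingers close. It gives the time, the measured TCP pose, the force and the opening at its end, in the units of the state.
- ctrl.get_obs(): the state, without advancing time (a new reading comes with each control period).
- camera(name): name is "scene" or "top" or "wrist"; returns a dict with "pixels" (420x560x3 uint8, blue, green, red), "vfov" (degrees; the focal length in pixels is half the picture's height over the tangent of half this angle, whatever the lens; pixels are square), "cx", "cy" (the principal point, pixels), "rvec" (rotation vector, rad) and "tvec" (3), from world to camera coordinates, as OpenCV has them. Camera axes: x right, y down, z forward; pixel columns grow to the right and rows downward; lengths in mm; the calibration is good to about 2 mm. A picture is of the moment at which its call begins. There is no depth.
- ctrl.sign_off(): hands the job in, once; it reports no verdict.
The state is a dict: "t": time; "joint_positions": joint angles; "joint_vel": joint speeds; "joint_torque": joint torques, N m; "ee_pos": TCP position; "orientation": TCP orientation; "wrist_force": force on the tool from outside, world axes, zero at the start; "moment": the same for the moment, N m; "grip_width": finger opening in mm.
Only numpy, scipy, OpenCV 4.12 (cv2) and the standard library are available. Lean on these libraries where they do the work, as an engineer would, in place of code of your own. Each camera call takes 0.05 s, during which the arm holds its last target. There are 200 camera calls.

## Working session

There is one attempt and no reset: what is moved stays moved. The work goes in short steps, Python scripts to look and compute and a tool call to move; the robot and the scene stay as the last step left them, time stands still between calls to the robot, and variables do not carry over. Pictures are saved under pics/ and viewed, about 8 in all and at most 12, crops included, and the job is handed in when it is done.

Besides the shell and the picture viewer there is one more tool, called after "Emit:" by a JSON object that holds its "method" and its "body". play_rows: Moves the arm, as the interface text tells. Its arguments: {"type":"object","properties":{"targets":{"type":"array"},"newtons":{"type":"number"}},"required":["targets"]}

```bash
mkdir -p pics; cat > h.py <<'E'
import numpy as np, cv2
from plant import ctrl, camera
def snap(n,f):
    c=camera(n); cv2.imwrite(f'pics/{f}.png',c['pixels']); np.save(f'pics/{f}.npy',{k:c[k] for k in c if k!='pixels'},allow_pickle=True); return c
def load(f): return np.load(f'pics/{f}.npy',allow_pickle=True).item()
def P(c):
    f=210/np.tan(np.radians(c['vfov'])/2); K=np.array([[f,0,c['cx']],[0,f,c['cy']],[0,0,1]]); return K,np.array(c['rvec'],float),np.array(c['tvec'],float)
def atz(c,u,v,z):
    K,r,t=P(c); R=cv2.Rodrigues(r)[0]; o=-R.T@t; d=R.T@np.linalg.inv(K)@[u,v,1]; return o+d*(z-o[2])/d[2]
def proj(c,p):
    K,r,t=P(c); return cv2.projectPoints(np.array([p],float),r,t,K,None)[0].ravel()
def tri(obs):
    A=[];b=[]
    for c,u,v in obs:
        K,r,t=P(c); R=cv2.Rodrigues(r)[0]; o=-R.T@t; d=R.T@np.linalg.inv(K)@[u,v,1]; d/=np.linalg.norm(d); M=np.eye(3)-np.outer(d,d); A.append(M); b.append(M@o)
    return np.linalg.solve(sum(A),sum(b))
E
python3 - <<'E'
from h import *
a=snap('scene','s0');b=snap('top','t0');c=snap('wrist','w0')
for x in(a,b,c): print({k:x[k] for k in x if k!='pixels'})
cv2.imwrite('pics/st.png',cv2.resize(a['pixels'],(800,600),interpolation=cv2.INTER_CUBIC))
cv2.imwrite('pics/tt.png',cv2.resize(b['pixels'],(800,600),interpolation=cv2.INTER_CUBIC))
print(ctrl.get_obs())
E
```

```text
{'vfov': 54.95658911134174, 'cx': 279.1382744447946, 'cy': 211.66154195306657, 'rvec': array([ 2.35910569, -0.6799793 ,  0.23479552]), 'tvec': array([-643.47435561,   95.34342543, 1009.96673679])}
{'vfov': 52.43079096906008, 'cx': 284.0258675802625, 'cy': 206.16837273400924, 'rvec': array([ 2.14713584, -2.15816784,  0.20524194]), 'tvec': array([-338.00002002,  584.23833452,  919.22423124])}
{'vfov': 64.64631987461138, 'cx': 281.80532657713417, 'cy': 210.53572737997683, 'rvec': array([-2.37479804, -1.60102102, -0.25671105]), 'tvec': array([-523.90471835,  -40.73127041,  379.71823571])}
{'t': 0.15, 'joint_positions': array([ 9.62596361e-01,  3.13295598e-01,  1.49823515e+00, -1.15490663e-05,
        1.33100328e+00, -2.23400103e-01]), 'joint_vel': array([-0.00104994, -0.00242468, -0.00188096,  0.00030782, -0.00122877,
       -0.000325  ]), 'joint_torque': array([ 8.54042755e-04, -4.12366712e+01, -2.59797102e+01, -1.49558268e-04,
        3.18127844e-03, -4.43722320e-05]), 'ee_pos': array([196.97595193, 486.44601174, 230.89010188]), 'orientation': array([ 1.91213722e-01,  9.81548313e-01, -4.32847396e-04, -1.84990273e-04]), 'wrist_force': array([-1.01169097, -0.26175976,  0.6051424 ]), 'moment': array([-0.00467251,  0.01096125,  0.04055386]), 'grip_width': 85.36966785815343}
```

View pics/st.png

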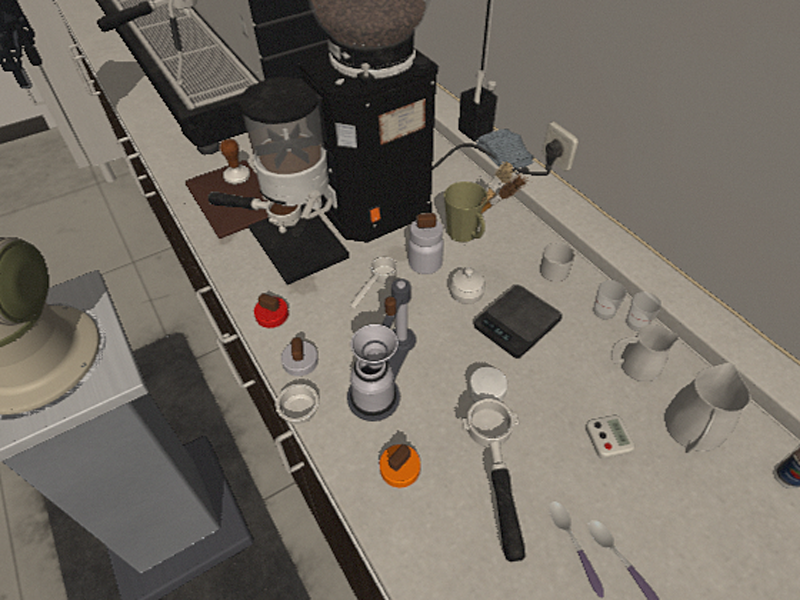

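View pics/tt.png

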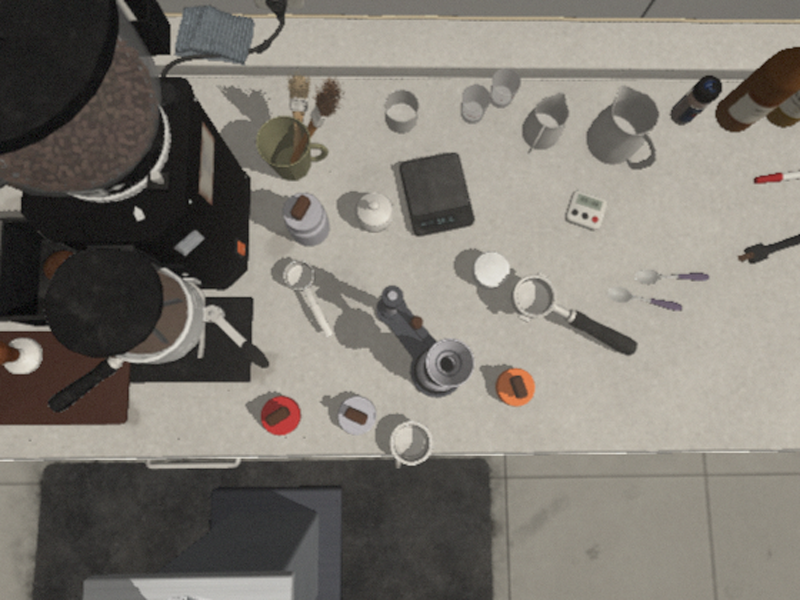

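The real (steel-coloured) lid is at scene (299,357) and top (355,413). The stand is at top (440,365), with the pivot at (392,298) and the knob at (417,323). I'll enlarge both views to measure.

```bash
python3 - <<'E'
from h import *
a=cv2.imread('pics/s0.png');b=cv2.imread('pics/t0.png')
# crop scene x 165-305, y 180-300 ; top x 175-345,y 190-330
A=cv2.resize(a[185:305,165:305],None,fx=5,fy=5,interpolation=cv2.INTER_CUBIC)
B=cv2.resize(b[190:330,170:350],None,fx=4.4,fy=4.4,interpolation=cv2.INTER_CUBIC)[:600]
B=cv2.resize(b[190:326,170:350],(792,598),interpolation=cv2.INTER_CUBIC)
cv2.imwrite('pics/ac.png',A);cv2.imwrite('pics/bc.png',B);print(A.shape,B.shape)
T=load('t0')
k=.7
for n,u,v,z in[('lidtop',355,413,50),('funneltop',446,363,158),('knob',417,322,172),('pivot',391,296,153),('full',304,213,124),('scoop',310,297,15),('sugar',374,211,60),('basket',411,441,28),('orange',517,386,40),('red',280,414,40)]: print(n,atz(T,u*k,v*k,z).round(0))
E
```

```text
(600, 700, 3) (598, 792, 3)
lidtop [ 398. -261.   50.]
funneltop [ 469. -393.  158.]
knob [ 525. -352.  172.]
pivot [ 564. -317.  153.]
full [ 695. -187.  124.]
scoop [ 585. -184.   15.]
sugar [ 718. -291.   60.]
basket [ 353. -348.   28.]
orange [ 437. -517.   40.]
red [ 397. -144.   40.]
```

View pics/bc.png

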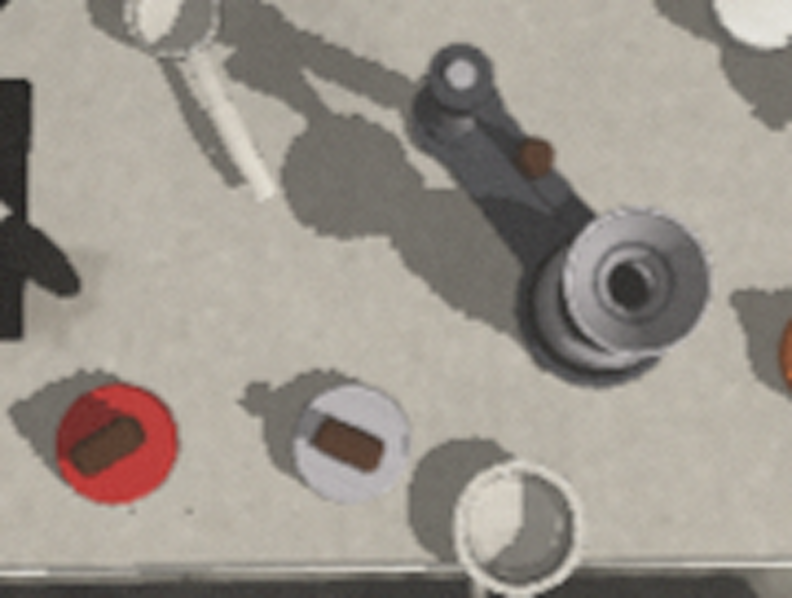

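View pics/ac.png

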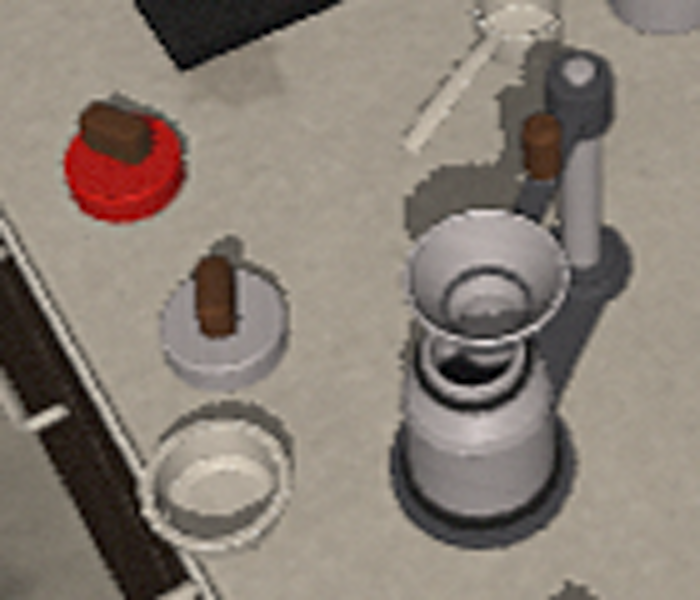

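Top crop: lid cap centre (351,442), grip from (316,435) to (381,457), funnel rim centre (637,281), knob top (536,153), pivot cap (461,72). Scene crop: grip top about (215,268), knob top (542,122), funnel rim centre (489,277), cap (581,72), neck rim about (475,360).

```bash
python3 - <<'E'
from h import *
T=load('t0');S=load('s0')
t=lambda u,v:(170+u/4.4,190+v/4.397)
s=lambda u,v:(165+u/5,185+v/5)
D={'lidcap':(20,(351,442),(224,313)),'griptop':(50,(348,446),(214,268)),'funneltop':(158,(637,282),(489,277)),'knobtop':(172,(537,153),(541,122)),'pivotcap':(153,(461,72),(580,70))}
X={}
for n,(z,a,b) in D.items():
    X[n]=(atz(T,*t(*a),z)+atz(S,*s(*b),z))/2
    print(n,'T',atz(T,*t(*a),z).round(1),'S',atz(S,*s(*b),z).round(1),'tri',tri([(T,*t(*a)),(S,*s(*b))]).round(1))
g1,g2=atz(T,*t(316,435),50),atz(T,*t(381,457),50); d=(g2-g1)[:2]; print('grip',d,np.linalg.norm(d),np.degrees(np.arctan2(d[1],d[0])))
print('foot S', atz(S,*s(483,490),0), 'neckrim S',atz(S,*s(475,358),100))
p,f,k=X['pivotcap'],X['funneltop'],X['knobtop']
for q in(f,k): print(np.linalg.norm((q-p)[:2]),np.degrees(np.arctan2(*(q-p)[1::-1])))
# robot tool yaw
from scipy.spatial.transform import Rotation as R
print(R.from_quat(ctrl.get_obs()['orientation']).as_matrix().round(3))
E
```

```text
lidcap T [ 393.5 -262.6   20. ] S [ 397.1 -260.3   20. ] tri [ 395.  -263.3   24.8]
griptop T [ 392.6 -262.5   50. ] S [ 398.9 -255.4   50. ] tri [ 394.8 -263.7   62. ]
funneltop T [ 468.5 -398.2  158. ] S [ 471.1 -400.6  158. ] tri [ 470.1 -399.   156.3]
knobtop T [ 525.8 -352.8  172. ] S [ 526.5 -351.2  172. ] tri [ 525.6 -352.7  174. ]
pivotcap T [ 565.9 -318.9  153. ] S [ 565.3 -320.4  153. ] tri [ 566.2 -318.9  151.1]
grip [-11.11004968 -32.5623021 ] 34.405475174724366 -108.83931360932395
foot S [ 4.59396148e+02 -4.02128705e+02 -1.13686838e-13] neckrim S [ 463.55577389 -396.79036698  100.        ]
124.66600226389998 -140.23959060283778
50.99860522565787 -140.65794201745553
[[-0.927  0.375 -0.001]
 [ 0.375  0.927 -0.001]
 [ 0.    -0.001 -1.   ]]
```

Emit:
{"method": "play_rows", "body": {"targets": [[0,0,-0.14,11,-44,0,0],[0,0,-0.28,22,-88,0,0],[0,0,-0.42,33,-132,0,0],[0,0,-0.56,44,-176,0,0],[0,0,-0.7,55,-220,0,0],[0,0,-0.84,67,-265,0,0],[0,0,-0.98,80,-309,0,0],[0,0,-1.12,93,-353,0,0],[0,0,-1.26,106,-397,0,0],[0,0,-1.4,119,-441,0,0]], "newtons": 40}}

```text
t: 1.15
ee_pos: [315.9, 43.6, 231.0]
orientation: [0.78, 0.625, 0.0, -0.0]
wrist_force: [1.2, 1.1, 0.3]
grip_width: 42.6
```

Emit:
{"method": "play_rows", "body": {"targets": [[0,0,-0.1,4,-44,0,0],[0,0,-0.2,8,-88,0,0],[0,0,-0.3,11,-131,0,0],[0,0,-0.4,14,-174,0,0],[0,0,-0.5,44,-208,0,0],[0,0,-0.6,74,-242,0,0],[0,0,-0.66,104,-276,0,0],[0,0,-0.66,134,-310,0,0],[0,0,-0.66,154,-332,0,0],[0,0,-0.66,154,-332,0,0]]}}

```text
t: 2.15
ee_pos: [471.1, -290.4, 229.6]
orientation: [0.941, 0.338, -0.0, -0.001]
wrist_force: [-0.3, 1.0, 0.5]
grip_width: 42.9
```

```bash
python3 - <<'E'
from h import *
c=snap('wrist','w1');print({k:c[k] for k in c if k!='pixels'}, ctrl.get_obs()['joint_positions'])
cv2.imwrite('pics/w1b.png',cv2.resize(c['pixels'],(800,600)))
for p in [(526,-352.5,172),(566,-319.5,153),(470,-399,158),(394,-262.5,50)]: print(p,proj(c,p)/.7)
E
```

```text
{'vfov': 64.64631987461138, 'cx': 281.80532657713417, 'cy': 210.53572737997683, 'rvec': array([-2.57348223,  1.21261205,  0.19843976]), 'tvec': array([-523.80498813,  128.44634779,  434.79543378])} [-7.63609924e-01  3.74350302e-01  1.41596993e+00  3.45123539e-04
  1.35319491e+00  1.16761624e-01]
(526, -352.5, 172) [586.04162836 325.11553792]
(566, -319.5, 153) [584.70498646 203.26840999]
(470, -399, 158) [559.86354884 444.29361425]
(394, -262.5, 50) [305.0704068  320.93962668]
```

View pics/w1b.png

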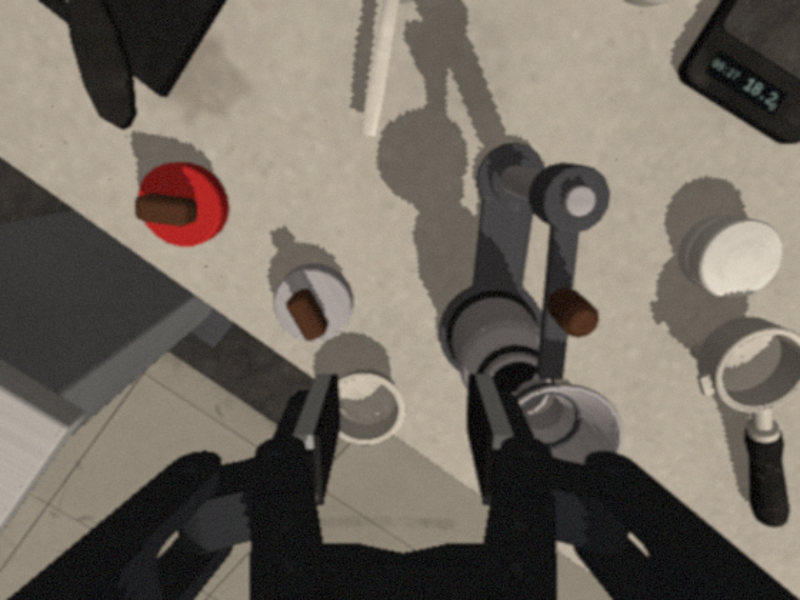

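The knob top is at (585,317) against a predicted (586,325), and the lid grip is at (312,320) against (305,321), so the estimates hold. Next I move over the knob, descend and grip.

Emit:
{"method": "play_rows", "body": {"targets": [[0,0,0,28,-32,0,0],[0,0,0,55,-62,0,0],[0,0,0,55,-62,-25,0],[0,0,0,55,-62,-50,0],[0,0,0,55,-62,-75,0],[0,0,0,55,-62,-84,0],[0,0,0,55,-62,-84,1],[0,0,0,55,-62,-84,1],[0,0,0,55,-62,-84,1],[0,0,0,55,-62,-84,1]], "newtons": 40}}

```text
t: 3.2
ee_pos: [525.4, -351.0, 147.3]
orientation: [0.941, 0.338, 0.0, -0.0]
wrist_force: [-2.0, 2.7, 4.5]
grip_width: 16.6
```

Emit:
{"method": "play_rows", "body": {"targets": [[0,0,0.12,4.1,-4.6,0,1],[0,0,0.24,8.8,-8.7,0,1],[0,0,0.36,13.9,-12.2,0,1],[0,0,0.48,19.3,-15,0,1],[0,0,0.6,25.1,-17.2,0,1],[0,0,0.72,31.1,-18.6,0,1],[0,0,0.84,37.2,-19.4,0,1],[0,0,0.96,43.4,-19.4,0,1],[0,0,1.08,49.5,-18.6,0,1],[0,0,1.08,49.5,-18.6,0,1]]}}

```text
t: 4.2
ee_pos: [576.1, -368.9, 147.3]
orientation: [0.632, 0.775, 0.001, 0.0]
wrist_force: [7.4, 3.0, -2.9]
grip_width: 16.2
```

Emit:
{"method": "play_rows", "body": {"targets": [[0,0,0,0,0,0,1],[0,0,0,0,0,0,0.2],[0,0,0,0,0,0,0],[0,0,0,0,0,0,0],[0,0,0,0,0,25,0],[0,0,0,0,0,60,0],[0,0,0,0,0,95,0],[0,0,0,0,0,95,0]]}}

```text
t: 5.0
ee_pos: [577.0, -370.0, 248.5]
orientation: [0.633, 0.774, 0.0, 0.005]
wrist_force: [-0.8, -0.0, 0.3]
grip_width: 42.9
```

```bash
python3 - <<'E'
from h import *
print({k:ctrl.get_obs()[k] for k in('t','joint_positions','ee_pos')})
E
```

```text
{'t': 5.0, 'joint_positions': array([-7.41236192e-01,  6.77981974e-01,  8.93767391e-01,  1.42661361e-03,
        1.55918726e+00, -9.41949135e-01]), 'ee_pos': array([ 577.02242713, -370.02273827,  248.46884008])}
```

Emit:
{"method": "play_rows", "body": {"targets": [[0,0,-0.11,-40,10,0,0],[0,0,-0.22,-80,20,0,0],[0,0,-0.33,-120,30,0,0],[0,0,-0.44,-160,40,0,0],[0,0,-0.54,-202,50,-20,0],[0,0,-0.54,-202,50,-40,0],[0,0,-0.54,-202,50,-40,0],[0,0,-0.54,-202,50,-40,0]]}}

```text
t: 5.8
ee_pos: [375.4, -320.4, 209.1]
orientation: [0.816, 0.578, -0.001, 0.006]
wrist_force: [0.8, 0.6, 0.8]
grip_width: 42.7
```

```bash
python3 - <<'E'
from h import *
print({k:ctrl.get_obs()[k] for k in('t','joint_positions','ee_pos','orientation')})
c=snap('wrist','w2');d=snap('top','t2');e=snap('scene','s2')
for p in [(394,-262.5,50),(394,-262.5,20)]: print(p,proj(c,p))
# montage: wrist crop, top crop, scene crop
m=(470,-399,100); pt=proj(d,m);ps=proj(e,m);print(pt,ps)
u,v=map(int,proj(c,(394,-262.5,45)));u0,v0=max(0,min(u-70,420)),max(0,min(v-70,280))
cr=lambda im,x,y,n,s:cv2.resize(im[y:y+n,x:x+n],(s,s),interpolation=cv2.INTER_CUBIC)
print('wrist off',u0,v0,'top off',int(pt[0])-30,int(pt[1])-30,'scene off',int(ps[0])-30,int(ps[1])-30)
W=cr(c['pixels'],u0,v0,140,420)
A=cr(d['pixels'],int(pt[0])-30,int(pt[1])-30,60,300);B=cr(e['pixels'],int(ps[0])-30,int(ps[1])-30,60,300)
M=np.zeros((600,720,3),np.uint8);M[:420,:420]=W;M[:300,420:]=A;M[300:,420:]=B
cv2.imwrite('pics/m2.png',M)
E
```

```text
{'t': 5.8, 'joint_positions': array([-0.94328326,  0.25699417,  1.63201656, -0.00229097,  1.24124679,
       -0.60335873]), 'ee_pos': array([ 375.39823634, -320.42902401,  209.09451142]), 'orientation': array([ 0.81629777,  0.57760251, -0.0010174 ,  0.00568023])}
(394, -262.5, 50) [278.36613965 122.31820636]
(394, -262.5, 20) [278.43207339 120.07013452]
[312.36916316 254.71016879] [263.09810853 255.98742087]
wrist off 208 51 top off 282 224 scene off 233 225
```

View pics/m2.png

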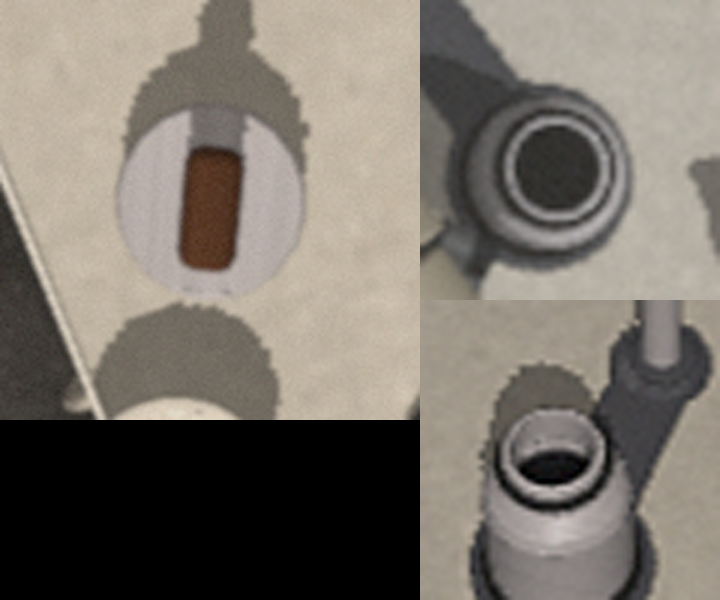

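Wrist crop: the lid cap centre is at (211,201) and the grip axis runs (217,148)-(207,268). In both views the mouth ring is unobstructed, at top crop (136,168) and scene crop (134,152). The funnel is aside.

```bash
python3 - <<'E'
from h import *
c,d,e=load('w2'),load('t2'),load('s2')
w=lambda u,v:(208+u/3,51+v/3)
print('cap',atz(c,*w(211,201),20),'grip',atz(c,*w(211,208),50))
g=atz(c,*w(217,148),50)-atz(c,*w(207,268),50);print(np.linalg.norm(g),np.degrees(np.arctan2(g[1],g[0])))
a=(282+136/5,224+168/5);b=(233+134/5,225+152/5)
print('mouth T',atz(d,*a,100),'S',atz(e,*b,100),'tri',tri([(d,*a),(e,*b)]))
from scipy.spatial.transform import Rotation as R
m=R.from_quat(ctrl.get_obs()['orientation']).as_matrix();print(m.round(3),np.degrees(np.arctan2(m[1,1],m[0,1])))
E
```

```text
cap [ 394.55525145 -260.65975879   20.        ] grip [ 394.53734331 -260.9070995    50.        ]
33.95640092242552 65.4740589724887
mouth T [ 463.93406372 -392.13783085  100.        ] S [ 464.75008955 -393.87911097  100.        ] tri [ 464.64764175 -392.54687279   98.15507371]
[[ 0.332  0.943  0.005]
 [ 0.943 -0.332 -0.011]
 [-0.009  0.009 -1.   ]] -19.403865882347663
```

Emit:
{"method": "play_rows", "body": {"targets": [[0.011,0.005,-0.07,10,30,0,0],[0.011,0.005,-0.07,19,59,0,0],[0.011,0.005,-0.07,19,59,-40,0],[0.011,0.005,-0.07,19,59,-80,0],[0.011,0.005,-0.07,19,59,-120,0],[0.011,0.005,-0.07,19,59,-150,0],[0.011,0.005,-0.07,19,59,-170,0],[0.011,0.005,-0.07,19,59,-180,0],[0.011,0.005,-0.07,19,59,-183,0],[0.011,0.005,-0.07,19,59,-183,0]]}}

```text
t: 6.95
ee_pos: [395.2, -261.9, 26.8]
orientation: [0.836, 0.549, -0.0, 0.001]
wrist_force: [-1.0, 0.6, -0.0]
grip_width: 42.6
```

Emit:
{"method": "play_rows", "body": {"targets": [[0,0,0,0,0,0,1],[0,0,0,0,0,0,1],[0,0,0,0,0,0,1],[0,0,0,0,0,0,1],[0,0,0,0,0,0,1],[0,0,0,0,0,0,1]], "newtons": 110}}

```text
t: 7.55
ee_pos: [395.8, -262.4, 28.2]
orientation: [0.836, 0.549, 0.0, 0.002]
wrist_force: [-1.2, 1.0, 7.8]
grip_width: 15.3
```

```bash
python3 - <<'E'
from h import *
print({k:ctrl.get_obs()[k] for k in('t','ee_pos','orientation','wrist_force','grip_width')})
from scipy.spatial.transform import Rotation as R
m=R.from_quat(ctrl.get_obs()['orientation']).as_matrix();print(m.round(4))
E
```

```text
{'t': 7.55, 'ee_pos': array([ 395.76740973, -262.38975888,   28.15967531]), 'orientation': array([8.35760028e-01, 5.49092188e-01, 1.53778367e-04, 1.70923950e-03]), 'wrist_force': array([-1.19723764,  0.9788907 ,  7.77017595]), 'grip_width': 15.285076353500584}
[[ 0.397   0.9178  0.0021]
 [ 0.9178 -0.397  -0.0027]
 [-0.0016  0.003  -1.    ]]
```

Emit:
{"method": "play_rows", "body": {"targets": [[0,0,0,0,0,10,1],[0,0,0,0,0,40,1],[0,0,0,0,0,80,1],[0,0,0,0,0,125,1],[0,0,0,15,-29,130,1],[0,0,0,30,-58,130,1],[0,0,0,45,-87,130,1],[0,0,0,58,-112,130,1],[0,0,0,68.4,-131.3,125,1],[0,0,0,68.4,-131.3,120,1]]}}

```text
t: 8.55
ee_pos: [464.6, -395.5, 148.5]
orientation: [0.836, 0.549, 0.0, 0.003]
wrist_force: [0.2, 0.5, -1.5]
grip_width: 15.6
```

```bash
python3 - <<'E'
from h import *
o=ctrl.get_obs();print({k:o[k] for k in('t','ee_pos','orientation','wrist_force','grip_width')})
c=snap('wrist','w3');d=snap('top','t3');e=snap('scene','s3')
p=o['ee_pos'];lc=p+[.3,.7,0]
cr=lambda im,x,y,n,s:cv2.resize(im[y:y+n,x:x+n],(s,s),interpolation=cv2.INTER_CUBIC)
M=np.zeros((600,800,3),np.uint8)
q=proj(d,(464.5,-393,120));r=proj(e,(464.5,-393,120))
x,y=int(q[0])-35,int(q[1])-35;X,Y=int(r[0])-45,int(r[1])-45
M[:300,:300]=cr(d['pixels'],x,y,70,300);M[:500,300:]=cr(e['pixels'],X,Y,90,500)
M[300:,:300]=cv2.resize(c['pixels'],(400,300))[:,50:350]
print('top off',x,y,300/70,'scene off',X,Y,500/90)
cv2.imwrite('pics/m3.png',M)
E
```

```text
{'t': 8.55, 'ee_pos': array([ 464.62606722, -395.53772633,  148.54960014]), 'orientation': array([8.36054809e-01, 5.48640052e-01, 1.47304788e-04, 2.53546554e-03]), 'wrist_force': array([ 0.23451796,  0.49955492, -1.52386431]), 'grip_width': 15.634232773240862}
top off 275 221 4.285714285714286 scene off 214 204 5.555555555555555
```

View pics/m3.png

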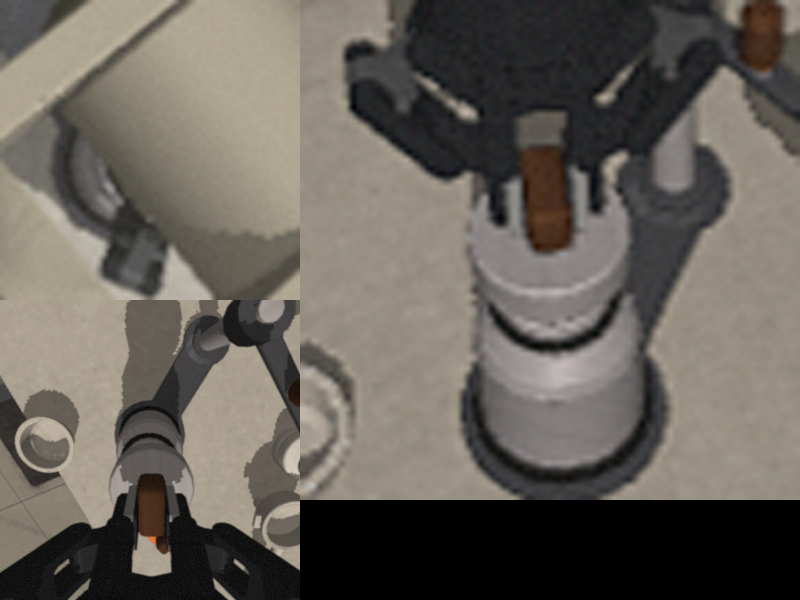

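The lid hangs upright just above the mouth. I'll check its outline against predictions.

```bash
python3 - <<'E'
from h import *
c,e=load('w3'),load('s3'); p=np.array([464.6,-395.5])
a=np.linspace(0,2*np.pi,200)
def ext(cam,x,y,r,z):
    q=np.array([proj(cam,(x+r*np.cos(t),y+r*np.sin(t),z)) for t in a]); return q.min(0),q.max(0)
for nm,x,y,r,z in[('captop@tcp+',p[0]+.3,p[1]+.7,31,140.3),('capbot',p[0]+.3,p[1]+.7,31,120.3),('body70',464.5,-393,34,60),('body0',464.5,-393,34,5)]:
    m,M=ext(e,x,y,r,z); s=lambda q:((q-[214,204])*5.5556+[300,0]).round(0)
    m2,M2=ext(c,x,y,r,z); w=lambda q:(q/1.4+[-50,300]).round(0)
    print(nm,'scene',s(m),s(M),'wrist',w(m2),w(M2))
C=cv2.imread('pics/w3.png');cv2.imwrite('pics/w3c.png',cv2.resize(C[120:300,180:380],(800,720))[:600])
E
```

```text
captop@tcp+ scene [468. 161.] [634. 296.] wrist [107. 449.] [195. 528.]
capbot scene [472. 192.] [635. 326.] wrist [111. 440.] [190. 512.]
body70 scene [473. 270.] [642. 414.] wrist [117. 419.] [183. 482.]
body0 scene [483. 342.] [644. 483.] wrist [122. 410.] [177. 463.]
```

View pics/w3c.png

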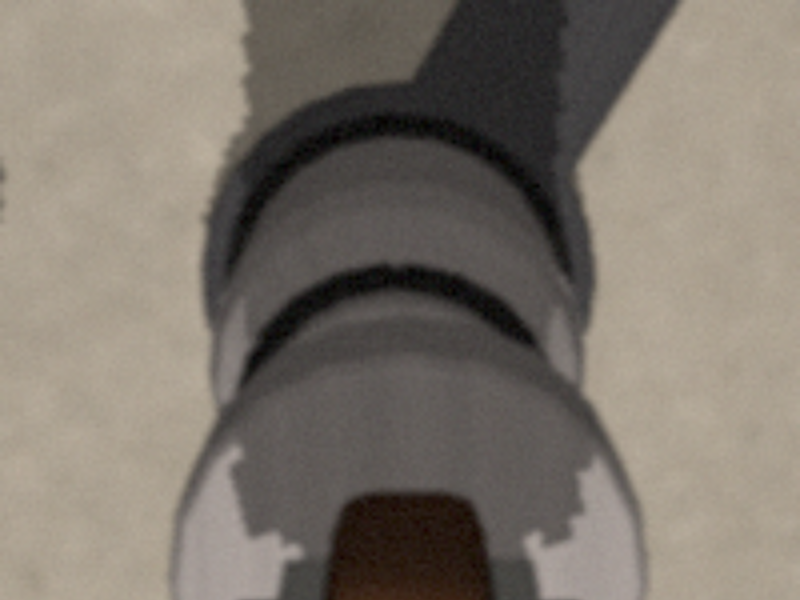

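```bash
python3 - <<'E'
from h import *
c=load('w3');a=np.linspace(0,2*np.pi,200)
for nm,r,z,m in[('bead',26.5,91,'y 186.3 (outer top), x 279'),('bodytop?',34,5,'foot seam')]:
    q=np.array([proj(c,(464.5+r*np.cos(t),-393+r*np.sin(t),z)) for t in a]);print(nm,q.min(0),q.max(0),m)
o=ctrl.get_obs();print(o['ee_pos'])
E
```

```text
bead [238.30525888 188.14789036] [320.69879418 264.93383479] y 186.3 (outer top), x 279
bodytop? [241.49143282 154.14500871] [317.9972678  228.04995607] foot seam
[ 463.8598403  -392.97655122  148.33713855]
```

Emit:
{"method": "play_rows", "body": {"targets": [[0,0,0,-0.3,1.8,-5,1],[0,0,0,-0.3,1.8,-10,1],[0,0,0,-0.3,1.8,-14,1],[0,0,0,-0.3,1.8,-17,1],[0,0,0,-0.3,1.8,-17,1],[0,0,0,-0.3,1.8,-17,1]]}}

```text
t: 9.3
ee_pos: [463.6, -391.2, 131.4]
orientation: [0.836, 0.549, 0.0, 0.001]
wrist_force: [0.1, -0.7, -1.5]
grip_width: 15.6
```

Emit:
{"method": "play_rows", "body": {"targets": [[0,0,0,0.4,-1.5,0,1],[0,0,0,0.4,-1.5,0,1],[0,0,0,0.4,-1.5,-2,1],[0,0,0,0.4,-1.5,-4,1],[0,0,0,0.4,-1.5,-6,1],[0,0,0,0.4,-1.5,-8,1],[0,0,0,0.4,-1.5,-8,1],[0,0,0,0.4,-1.5,-8,1]]}}

```text
t: 10.1
ee_pos: [464.0, -392.7, 123.4]
orientation: [0.836, 0.549, 0.0, 0.001]
wrist_force: [0.2, -0.5, -1.8]
grip_width: 15.5
```

Emit:
{"method": "play_rows", "body": {"targets": [[0,0,0,0,0,-1,1],[0,0,0,0,0,-2,1],[0,0,0,0,0,-3,1],[0,0,0,0,0,-4,1],[0,0,0,0,0,-4,1],[0,0,0,0,0,-4,1]]}}

```text
t: 10.7
ee_pos: [464.4, -392.7, 120.6]
orientation: [0.836, 0.549, 0.001, 0.002]
wrist_force: [-0.5, 2.5, 7.6]
grip_width: 15.9
```

Emit:
{"method": "play_rows", "body": {"targets": [[0,0,0,0,0.3,-2,1],[0,0,0,0,0.3,-3,1],[0,0,0,0,0.3,-4,1],[0,0,0,0,0.3,-5,1],[0,0,0,0,0.3,-6,1],[0,0,0,0,0.3,-7,1],[0,0,0,0,0.3,-8,1],[0,0,0,0,0.3,-9,1],[0,0,0,0,0.3,-10,1],[0,0,0,0,0.3,-10,1]]}}

```text
t: 11.7
ee_pos: [464.4, -392.2, 112.2]
orientation: [0.836, 0.549, 0.0, 0.002]
wrist_force: [-5.4, 7.7, 12.8]
grip_width: 15.7
```

Emit:
{"method": "play_rows", "body": {"targets": [[0,0,0,-0.3,0.4,-2,1],[0,0,0,-0.3,0.4,-3,1],[0,0,0,-0.3,0.4,-3,1],[0,0,0,-0.3,0.4,-3,1],[0,0,0,-0.3,0.4,-3,1]]}}

```text
t: 12.2
ee_pos: [464.4, -392.3, 112.2]
orientation: [0.836, 0.549, 0.0, 0.003]
wrist_force: [-6.0, 7.0, 20.1]
grip_width: 15.4
```

```bash
python3 - <<'E'
from h import *
o=ctrl.get_obs();print({k:o[k] for k in('t','ee_pos','wrist_force','moment','grip_width')})
c=snap('wrist','w4');d=snap('top','t4');e=snap('scene','s4')
M=np.zeros((600,800,3),np.uint8)
M[:400,:400]=cv2.resize(e['pixels'][200:300,210:310],(400,400),interpolation=cv2.INTER_CUBIC)
M[:400,400:]=cv2.resize(c['pixels'][130:300,190:360],(400,400),interpolation=cv2.INTER_CUBIC)
M[400:,:267]=cv2.resize(d['pixels'],(267,200));M[400:,267:534]=cv2.resize(e['pixels'],(267,200));M[400:,534:]=cv2.resize(c['pixels'],(266,200))
cv2.imwrite('pics/m4.png',M)
print(ctrl.get_obs()['wrist_force'])
# predicted cap-top upper edge in wrist if home (cap top z 104) vs 8 mm high
p=o['ee_pos'];a=np.linspace(0,2*np.pi,200)
for z in(104,112):
  for cam,f in((c,lambda q:(q-[190,130])*400/170+[400,0]),(e,lambda q:(q-[210,200])*4)):
    q=np.array([proj(cam,(p[0]+.3+31*np.cos(t),p[1]+.7+31*np.sin(t),z)) for t in a]);print(z,f(q.min(0)),f(q.max(0)))
E
```

```text
{'t': 12.2, 'ee_pos': array([ 464.4475554 , -392.25499198,  112.19755586]), 'wrist_force': array([-6.04306928,  7.01586311, 20.1284726 ]), 'moment': array([ 1.4011892 ,  1.17130052, -0.0225923 ]), 'grip_width': 15.413155693623299}
[-5.31453833  7.55341102 20.32690429]
104 [470.28035967 184.59144754] [760.08747752 444.09380551]
104 [139.09582768 167.62031096] [254.21243534 263.35387607]
112 [463.55473553 197.61950045] [767.16386573 467.20527198]
112 [137.96888192 159.03452188] [253.90181592 255.05522552]
```

View pics/m4.png

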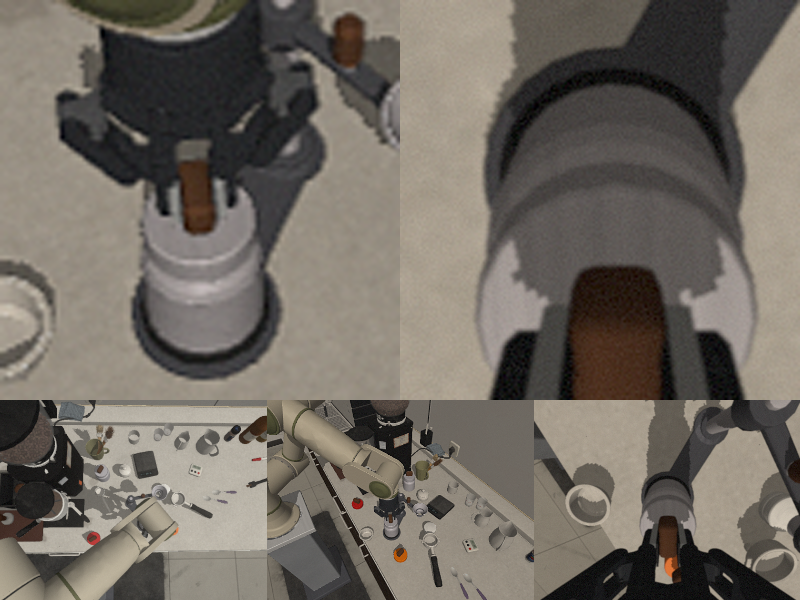

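The lid is home: the bead is hidden, and the cap's edges match the home prediction in the wrist view (y ≈ 185) and the scene view (y ≈ 263). The funnel is aside and the wrist reads about 20 N upward. I'm handing in.

```bash
python3 -c "
from h import *
o=ctrl.get_obs();print(o['t'],o['wrist_force'],o['ee_pos']);print(ctrl.sign_off())"
```

```text
12.35 [-5.31453833  7.55341102 20.32690429] [ 464.43316526 -392.27130819  112.18581077]
the job is handed in; nothing more can be done
None
```

The job is handed in at 12.35 s: the funnel is swung aside and the lid is pressed home, with the gripper still bearing down on it. Sign-off gives no verdict, so the results below are my own checks.

- **Funnel:** I gripped the knob and swung the arm about 1.08 rad. By calculation that puts the funnel about 128 mm from the mouth. I let go of the knob, and the later pictures show the funnel still aside.
- **Lid:** I pressed the steel lid over the bead. The tool stopped at 112.2 mm, the height expected for a lid sitting home. In the last pictures the rubber bead is hidden and the cap's edges match the home position.
- **Final push:** The wrist reads about 20 N upward, with the grip set at 110 N. The tool is tilted by less than 0.01 rad.
- **Sideways load:** About 9 N remained on the lid at the end, probably from slight off-centring of a millimetre or less. My estimates of the mouth's position from the different cameras also disagreed by 1 to 2 mm.
- **Other things on the counter:** The robot was never meant to touch them, and they look undisturbed in the last pictures. I did not measure their positions again.

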